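Restock the lens store from the scoop tray

ROBOT

A 6-joint arm with a two-finger parallel gripper is mounted at the origin on the work surface. World frame = base frame: x ahead of the robot, y to its left, z up, the work surface at z = 0. Lengths are in m, angles in rad, forces in N, time in s.
With the tool pointing down it reaches from about 0.325 to 0.85 m from the base axis. Payload 15.5 kg.
Tool frame: the origin (TCP) lies between the finger pads; the fingertips stand 14 mm ahead of it and the grasp point (between the pads) lies 5 mm behind it; x points along the fingers, z is the direction in which the jaws open and shut, and the axes are right-handed (so a half turn about x gives the same grasp; the last joint's range is limited). The gripper opens to 91 mm and grips with 3 to 60 N. Pads are 32 mm wide; open, the fingers measure 118 mm over their backs; the gripper's body (76 mm by 178 mm) begins 60 mm behind the grasp point.
Start: joints at [1.143, 0.494, 1.345, -0, 1.302, -0.096], TCP at [0.204, 0.591, 0.228] pointing down, gripper open.
Joint ranges: [-2.91, 2.91], [-0.82, 2.16], [0.22, 2.67], [-1.22, 4.37], [0.12, 2.79], [-3.08, 3.08]. Speed limits (rad/s): [1.89, 1.89, 2.57, 3.01, 3.01, 3.01].

INTERFACE

Orientations are given as a unit quaternion [w, x, y, z].
In Python, from station import env gives the robot as it stands. The module is installed in compiled form; this text tells all that it offers.
- The arm moves only by the tool drive_tool, never from a script. Its arguments are lists of equal length, an entry for each row: "slide": the shift along the tool's x, y, z in mm, a list of three; "twist": the turn about the tool's x in rad; "jaw": the opening, from -1 (shut) to 1 (fully open), so that 0 is half open. In form: {"slide": [[dx, dy, dz], ...], "twist": [twist, ...], "jaw": [jaw, ...]}. A call has exactly 5 rows; each row shifts and turns the commanded pose from where the row before left it, along the tool's axes as they then stand; what a row does not reach is not made up. A row lasts 1/8 s, in which the tool goes at most 62.5 mm and 10.7 degrees, less where a joint would pass 70% of its speed; a pose out of reach is approached as far as the arm can. A call is refused whole if a number of a shift passes 62.5 or a number of a turn 0.188, either way. A call with a gripper value outside its range is refused whole. The fingers move at their own pace and stop on an object; the grip force is fixed at half the most. Time passes only in rows, so rows that do not move let the fingers close, or fill a call up. It gives the time, the measured TCP pose, the force and the opening at its end, in the units of the state.
- env.state(): the state, without advancing time (a new reading comes with each control period).
- env.grab_frame(name): name is "scene" or "side" or "wrist"; returns a dict with "frame" (384x512x3 uint8, red, green, blue), "fx", "fy", "cx", "cy" (pixels), "xyz" and "orientation" of the camera in the world; the wrist camera has in their place "tool_from_camera" (4x4, takes a point from camera to tool coordinates, whose origin is the TCP and whose axes are the tool frame's). Camera axes: x right, y up, looking along -z (the intrinsics and any distortion apply to the point x, -y, -z); pixel columns grow to the right and rows downward; lengths in m; the calibration is good to about 2 mm. A picture is of the moment at which its call begins: read the wrist's pose just before it. There is no depth.
- env.sign_off(): hands the job in, once; it reports no verdict.
The state is a dict: "time": time; "q": joint angles; "dq": joint speeds; "joint_torque": joint torques, N m; "ee_pos": TCP position; "ee_rot": TCP orientation; "force": force on the tool from outside, world axes, zero at the start; "torque": the same for the moment, N m; "width": finger opening in m.
Only numpy, scipy, OpenCV 4.12 (cv2) and the standard library are available. Lean on these libraries where they do the work, as an engineer would, in place of code of your own. Each camera call takes 0.05 s, during which the arm holds its last target. There are 200 camera calls.

TASK

Open the lens store's lid until it rests on its stop. Carry the tray of contact-lens cases by its middle bail to the birch ledge, put it down flat with its open nose over the mouth of the store, and let go; then take it by the tail bar and lift the tail, so that all four contact-lens cases slide into the store. Lay the tray flat on the ledge again and let go, with the lid left open and the frame, the occluder and the trial lens undisturbed.

Things in the scene. Friction and masses are not known exactly. Their poses are not given: they have to be found in the camera images.
- case: Lens store, fixed: grey plastic case 130 (x) by 190 (y) mm, 80 mm high, walls and floor 5 mm, open on top under its lid; joined to its -x side a birch ledge 150 mm wide (y), 150 mm long (x -0.215 to -0.065), its top level with the rim at z = 0.080. Origin: centre of the case's underside, on the shelf. x points from the ledge across the case to the hinge, z up.
- lid (a joint): Hinge of the blue lid (130 by 190 mm, 14 mm thick) on the case's far (+x) rim, rad: 0 shut, 1.9 on its stop, leaning back beyond upright. It falls shut when let go below about 1.4. The latch is already drawn back.
- lid_bar (a point): Middle of the lid's grip: a round steel bar, 10 mm thick, 96 mm long, parallel to the hinge, on two arms at its ends. It stands 28 mm out from and 28 mm above the lid's front upper edge; it turns freely enough between the fingers to be swung up with the gripper pointing down.
- lid_hinge (a point): Point on the hinge axis (which runs along the case's y), in the middle of the far rim; lid_bar swings about it at 163 mm.
- case_rim (a point): Middle of the case's front rim, top outer edge (case frame -0.065, 0, 0.080), where ledge and case meet.
- tray: Loose orange scoop tray, 150 mm long (x) by 130 mm wide (y), 4 mm floor and walls, about 0.3 kg. Side walls and rear wall (-x) 30 mm high, front end (+x, the nose) fully open, no sill. Origin: centre of its underside. x points to the nose, z up.
- tray_bail (a point): Middle of the carrying bail: a square steel bar across the tray (along its y), 12 mm wide in x, 14 mm high, 130 mm long, its centre 95 mm above the tray's underside, just behind the tray's middle (tray frame -0.008, 0, 0.095), on a post at each side wall.
- tray_tail (a point): Middle of the tail bar: a round steel bar, 10 mm thick, 94 mm long, along the tray's y, 34 mm behind the rear wall and higher than it (tray frame -0.109, 0, 0.056), on two arms at its ends.
- tray_nose (a point): Middle of the tray's open front edge, at its underside (tray frame 0.075, 0, 0).
- frame: Bystander: folded tortoiseshell spectacle frame, 135 mm wide, 45 mm high. Origin under its front.
- occluder: Bystander: yellow plastic occluder lying flat, 60 mm disc with a handle, 165 mm long, 8 mm thick. Origin under the disc.
- trial_lens: Bystander: clear glass trial lens with nickel rim, 38 mm across, lying flat. Origin under its centre.
- pod0: Contact-lens case 1 of 4: flat twin-cup plastic case, 60 by 28 mm, 16 mm high, one white and one green cap, 22 g; starts lying in the tray. Origin: centre of its underside.
- pod1: Contact-lens case 2 of 4: flat twin-cup plastic case, 60 by 28 mm, 16 mm high, one white and one green cap, 22 g; starts lying in the tray. Origin: centre of its underside.
- pod2: Contact-lens case 3 of 4: flat twin-cup plastic case, 60 by 28 mm, 16 mm high, one white and one green cap, 22 g; starts lying in the tray. Origin: centre of its underside.
- pod3: Contact-lens case 4 of 4: flat twin-cup plastic case, 60 by 28 mm, 16 mm high, one white and one green cap, 22 g; starts lying in the tray. Origin: centre of its underside.

How it is judged:
By the outcome, as a careful person would: the job done as asked, in the order asked, and still so for the second after the job is handed in, with the robot touching nothing.
It also fails if it takes over 72 s, if anything falls off the work surface, if the arm or the gripper's body presses on something with over 40 N, if the wrist force passes 120 N, or if a joint passes its speed limit or range.

## Working session

There is one attempt and no reset: what is moved stays moved. The work goes in short steps, Python scripts to look and compute and a tool call to move; the robot and the scene stay as the last step left them, time stands still between calls to the robot, and variables do not carry over. Pictures are saved under pics/ and viewed, about 8 in all and at most 12, crops included, and the job is handed in when it is done.

Besides the shell and the picture viewer there is one more tool, called by a JSON object that holds its "fn" and its "kwargs", one argument or row to a line. drive_tool: Moves the arm, as the interface text tells. Its arguments: {"type":"object","properties":{"slide":{"type":"array","items":{"type":"array","items":{"type":"number"}}},"twist":{"type":"array","items":{"type":"number"}},"jaw":{"type":"array","items":{"type":"number"}}},"required":["slide","twist","jaw"]}

```bash
mkdir -p pics; ls; cat > h.py <<'E'
from station import env
import numpy as np, cv2
from scipy.spatial.transform import Rotation as R
def rot(q): return R.from_quat([q[1],q[2],q[3],q[0]]).as_matrix()
def grab(name,save=None):
    s=env.state(); f=env.grab_frame(name)
    if 'xyz' in f: T=(rot(f['orientation']),np.array(f['xyz']))
    else:
        M=np.array(f['tool_from_camera']); Rt=rot(s['ee_rot']); T=(Rt@M[:3,:3],Rt@M[:3,3]+np.array(s['ee_pos']))
    if save: cv2.imwrite('pics/'+save+'.png',f['frame'][:,:,::-1])
    return f,T
def ray(f,T,p):
    d=np.array([(p[0]-f['cx'])/f['fx'],-(p[1]-f['cy'])/f['fy'],-1.]); return T[1],T[0]@d
def onz(f,T,p,z):
    o,d=ray(f,T,p); return o+d*(z-o[2])/d[2]
def proj(f,T,P):
    c=T[0].T@(np.array(P)-T[1]); return np.array([f['cx']+f['fx']*c[0]/-c[2], f['cy']-f['fy']*c[1]/-c[2]])
E
python3 - <<'E'
from h import *
s=env.state(); print({k:np.round(v,3) for k,v in s.items()})
ims=[]
for n in('scene','side','wrist'):
    f,T=grab(n,n+'0'); print(n,[k for k in f], f['fx'],f['cx'],f['cy'],np.round(T[1],3),np.round(-T[0][:,2],3)); 
    print({k:v for k,v in f.items() if k not in('frame','fx','fy','cx','cy','xyz','orientation')})
E
```

```text
pics
{'time': np.float64(0.0), 'q': array([ 1.144,  0.494,  1.346,  0.   ,  1.302, -0.095]), 'dq': array([-0.001,  0.   ,  0.   , -0.   ,  0.002, -0.   ]), 'joint_torque': array([-5.0000e-03, -8.7878e+01, -3.8186e+01,  7.0000e-02,  5.3000e-02,
       -0.0000e+00]), 'ee_pos': array([0.203, 0.591, 0.227]), 'ee_rot': array([ 0.575, -0.411,  0.576,  0.41 ]), 'force': array([-0.138,  0.054, -0.3  ]), 'torque': array([-0.06 ,  0.068, -0.008]), 'width': np.float64(0.091)}
scene ['frame', 'fx', 'fy', 'cx', 'cy', 'xyz', 'orientation'] 373.6140578488238 253.73270828511696 192.14808612187448 [ 1.222 -0.658  0.705] [-0.601  0.594 -0.535]
{}
side ['frame', 'fx', 'fy', 'cx', 'cy', 'xyz', 'orientation'] 347.9526984857608 253.987418400098 198.91424068781387 [ 0.154 -0.529  0.721] [ 0.437  0.579 -0.688]
{}
wrist ['frame', 'fx', 'fy', 'cx', 'cy', 'tool_from_camera'] 268.8346086809381 258.4675413702434 192.67285553430625 [0.139 0.613 0.384] [ 0.227 -0.079 -0.971]
{'tool_from_camera': array([[-3.24292769e-05,  2.40862456e-01, -9.70559260e-01,
        -1.56352905e-01],
       [ 5.92944710e-04,  9.70559094e-01,  2.40862395e-01,
         6.77682148e-02],
       [ 9.99999824e-01, -5.67676986e-04, -1.74292649e-04,
        -2.21568599e-04],
       [ 0.00000000e+00,  0.00000000e+00,  0.00000000e+00,
         1.00000000e+00]])}
```

View pics/scene0.png

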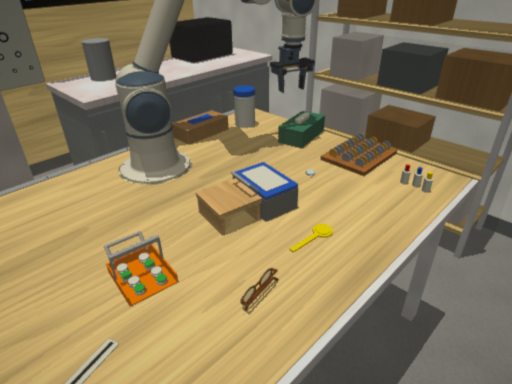

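View pics/side0.png

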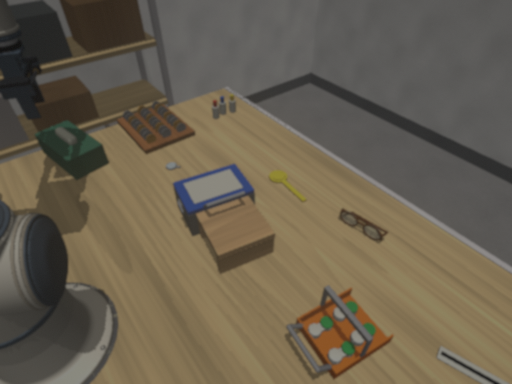

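The scene view shows the store at about (250,195) with its ledge toward the camera-left, and the tray at (142,270). In the side view the store is at (220,210) and the tray at (340,330). I'll enlarge crops of both to pick out corners.

```bash
python3 - <<'E'
import cv2,numpy as np
a=cv2.imread('pics/scene0.png');b=cv2.imread('pics/side0.png')
def crop(im,x,y,w=100,h=75):
    c=cv2.resize(im[y:y+h,x:x+w],None,fx=4,fy=4,interpolation=cv2.INTER_CUBIC)
    for k in range(0,w,20): cv2.putText(c,str(x+k),(k*4,8),0,.3,(0,0,255)); cv2.line(c,(k*4,10),(k*4,16),(0,0,255))
    for k in range(0,h,15): cv2.putText(c,str(y+k),(0,k*4+4),0,.3,(0,0,255)); cv2.line(c,(18,k*4),(24,k*4),(0,0,255))
    return c
m=np.vstack([np.hstack([crop(a,200,160),crop(a,95,230)]),np.hstack([crop(b,172,162),crop(b,290,285)])])
# extend
cv2.imwrite('pics/mos.png',m)
E
```

```text
(no output)
```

View pics/mos.png

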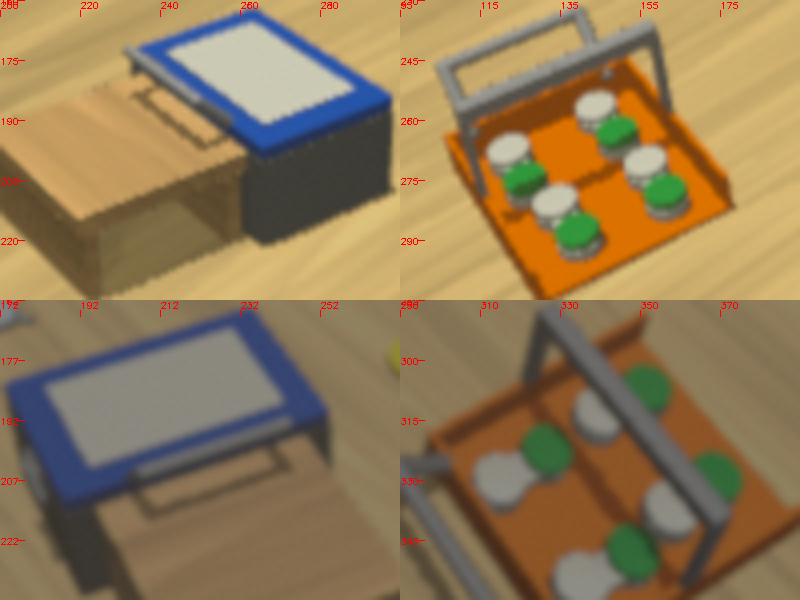

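```bash
cat > m1.py <<'E'
from h import *
A=grab('scene');B=grab('side')
def tri(p,q):
    o1,d1=ray(*A,p);o2,d2=ray(*B,q);d1/=np.linalg.norm(d1);d2/=np.linalg.norm(d2)
    t=np.linalg.lstsq(np.c_[d1,-d2],o2-o1,rcond=None)[0];a=o1+t[0]*d1;b=o2+t[1]*d2
    return np.round((a+b)/2,4),round(np.linalg.norm(a-b),4)
pts={'lid_far_y+':((263.2,162.5),(173.2,182.8)),'lid_far_y-':((298,184),(234,164.5)),'lid_front_y-':((266.2,197.5),(254,189.5)),
'bar1':((232.5,172.5),(205.8,204.5)),'bar2':((257.5,190.5),(244.5,192.5)),
'bail1':((110,255.7),(327,287.5)),'bail2':((158.7,237.5),(370.5,338.7)),'bail1s':((158.7,237.5),(327,287.5)),'bail2s':((110,255.7),(370.5,338.7)),
'tail1':((105,246.5),(323,372)),'tail2':((140,233),(290,326)),'tail1s':((140,233),(323,372)),'tail2s':((105,246.5),(290,326)),
'nose1':((130,305),(390,337)),'nose2':((178.8,281),(348,291)),'nose1s':((178.8,281),(390,337)),'nose2s':((130,305),(348,291))}
for k,v in pts.items(): print(k,*tri(*v),np.round(onz(*A,v[0],0.094)[:2],3),np.round(onz(*B,v[1],.094)[:2],3))
E
python3 m1.py
```

```text
lid_far_y+ [0.417  0.1888 0.0903] 0.0041 [0.424 0.18 ] [0.416 0.188]
lid_far_y- [0.5991 0.1563 0.0894] 0.0002 [0.604 0.15 ] [0.596 0.152]
lid_front_y- [0.5782 0.0315 0.0891] 0.0022 [0.584 0.024] [0.576 0.029]
bar1 [0.4298 0.0326 0.1191] 0.0044 [0.398 0.059] [0.442 0.059]
bar2 [0.5441 0.0286 0.1001] 0.0009 [0.538 0.035] [0.548 0.035]
bail1 [ 0.4868 -0.3719  0.1149] 0.114 [ 0.484 -0.425] [ 0.511 -0.304]
bail2 [ 0.5175 -0.3696  0.0949] 0.1199 [ 0.511 -0.304] [ 0.495 -0.428]
bail1s [ 0.5108 -0.3036  0.0937] 0.0003 [ 0.511 -0.304] [ 0.511 -0.304]
bail2s [ 0.4921 -0.4282  0.1002] 0.0018 [ 0.484 -0.425] [ 0.495 -0.428]
tail1 [ 0.398  -0.4064  0.058 ] 0.0065 [ 0.443 -0.417] [ 0.384 -0.416]
tail2 [ 0.4098 -0.3061  0.0543] 0.0005 [ 0.459 -0.327] [ 0.395 -0.32 ]
tail1s [ 0.414  -0.3595  0.0538] 0.0999 [ 0.459 -0.327] [ 0.384 -0.416]
tail2s [ 0.3963 -0.3594  0.0707] 0.0904 [ 0.443 -0.417] [ 0.395 -0.32 ]
nose1 [ 0.577  -0.4394  0.0072] 0.0052 [ 0.657 -0.469] [ 0.526 -0.448]
nose2 [ 0.5932 -0.3106  0.0033] 0.0051 [ 0.675 -0.358] [ 0.538 -0.336]
nose1s [ 0.599  -0.3794  0.0092] 0.1186 [ 0.675 -0.358] [ 0.526 -0.448]
nose2s [ 0.5721 -0.3796  0.0203] 0.1271 [ 0.657 -0.469] [ 0.538 -0.336]
```

```bash
cat >> h.py <<'E'
def pose():
    s=env.state(); M=rot(s['ee_rot']); return np.array(s['ee_pos']),M,s
def plan(wps,start=None,maxmm=50,maxtw=.17):
    """wps: list of (xyz, yaw_of_tool_z). prints rows; tool pointing down"""
    p,M,s=pose(); print('from',np.round(p,4),'toolx',np.round(M[:,0],3),'yaw z',round(float(np.arctan2(M[1,2],M[0,2])),4),'q',np.round(s['q'],2),'F',np.round(s['force'],1),'w',round(float(s['width']),4),'t',round(float(s['time']),2))
    for xyz,yaw in wps:
        xyz=np.array(xyz,float); n=0;rows=[]
        cy=np.arctan2(M[1,2],M[0,2]); tw=-((yaw-cy+np.pi)%(2*np.pi)-np.pi)
        N=int(max(np.ceil(np.linalg.norm(xyz-p)*1000/maxmm),np.ceil(abs(tw)/maxtw),1))
        p0=p.copy()
        for i in range(N):
            tgt=p0+(xyz-p0)*(i+1)/N
            d=np.round(M.T@(tgt-p)*1000,0); t=round(tw*(i+1)/N,2)-round(tw*i/N,2)
            p=p+M@d/1000; M=M@R.from_rotvec([t,0,0]).as_matrix(); rows.append((d.astype(int).tolist(),round(t,2)))
        print('->',np.round(xyz,3),'slide',[r[0] for r in rows],'twist',[r[1] for r in rows])
E
cat > m2.py <<'E'
from m1 import *
from scipy.optimize import least_squares
def fit(obs,x0):
    def P(v,c): return np.array([v[0]+c[0]*np.cos(v[2])-c[1]*np.sin(v[2]),v[1]+c[0]*np.sin(v[2])+c[1]*np.cos(v[2]),c[2]])
    r=least_squares(lambda v:np.concatenate([proj(*C,P(v,c))-px for C,c,px in obs]),x0,loss='soft_l1')
    print(np.round(r.x,4),'res px',np.round(r.fun,1)); return r.x,lambda c:P(r.x,c)
lc={'f+':(.065,.095,.094),'f-':(.065,-.095,.094),'n-':(-.065,-.095,.094),'n+':(-.065,.095,.094)}
v,P=fit([(A,lc['f+'],(263.2,162.5)),(A,lc['f-'],(298,184)),(A,lc['n-'],(266.2,197.5)),(B,lc['f+'],(173.2,182.8)),(B,lc['f-'],(234,164.5)),(B,lc['n-'],(254,189.5)),(B,lc['n+'],(189,210)),(A,(-.215,-.075,.08),(220,214.5))],[.497,.108,1.4])
print('lid bar',P((-.093,0,.122)),'bar ends px',[np.round(proj(*C,P((-.093,s*.048,.122))),1) for C in(A,B) for s in(1,-1)])
y=.065
vt,Pt=fit([(A,(-.008,y,.095),(158.7,237.5)),(A,(-.008,-y,.095),(110,255.7)),(B,(-.008,y,.095),(327,287.5)),(B,(-.008,-y,.095),(370.5,338.7)),
(A,(.075,y,0),(178.8,281)),(A,(.075,-y,0),(130,305)),(B,(.075,y,0),(348,291)),(B,(.075,-y,0),(390,337)),(A,(-.109,.047,.056),(140,233)),(A,(-.109,-.047,.056),(105,246.5)),(B,(-.109,.047,.056),(290,326)),(B,(-.109,-.047,.056),(323,372))],[.51,-.367,-.12])
print('bail',Pt((-.008,0,.095)))
b=P((-.093,0,.122))
plan([([b[0],b[1],.25],v[2]),([b[0],b[1],.25],v[2]+np.pi)])
E
python3 m2.py | tail -8
```

```text
-0.3  0.2]
lid bar [0.48134938 0.01654085 0.122     ] bar ends px [array([232. , 172.4]), array([249.1, 185. ]), array([209.1, 205.5]), array([244.2, 193.1])]
[ 0.5108 -0.3668 -0.1074] res px [ 0.4 -0.9 -0.1  3.1 -1.1 -0.9  1.4  0.6  0.8 -0.   1.8  1.7  0.   1.8
  0.4  2.3 -1.4 -0.4  0.5  0.4 -0.1  1.  -3.2 -3.2]
bail [ 0.50281254 -0.36595775  0.095     ]
from [0.2036 0.5908 0.2278] toolx [-0. -0. -1.] yaw z 1.239 q [ 1.14  0.49  1.35  0.    1.3  -0.1 ] F [-0.1  0.4  0.5] w 0.0913 t 0.35
-> [0.481 0.017 0.25 ] slide [[-2, -35, -35], [-1, -34, -35], [-2, -34, -35], [-2, -33, -37], [-2, -33, -36], [-1, -32, -37], [-2, -32, -37], [-2, -32, -38], [-1, -31, -38], [-2, -30, -38], [-2, -31, -39], [-1, -29, -39], [-2, -30, -39]] twist [np.float64(-0.01), np.float64(-0.01), np.float64(-0.02), np.float64(-0.01), np.float64(-0.01), np.float64(-0.01), np.float64(-0.01), np.float64(-0.02), np.float64(-0.01), np.float64(-0.01), np.float64(-0.01), np.float64(-0.01), np.float64(-0.02)]
-> [0.481 0.017 0.25 ] slide [[0, 0, 0], [0, 0, 0], [0, 0, 0], [0, 0, 0], [0, 0, 0], [0, 0, 0], [0, 0, 0], [0, 0, 0], [0, 0, 0], [0, 0, 0], [0, 0, 0], [0, 0, 0], [0, 0, 0], [0, 0, 0], [0, 0, 0], [0, 0, 0], [0, 0, 0], [0, 0, 0], [0, 0, 0]] twist [np.float64(-0.17), np.float64(-0.16), np.float64(-0.17), np.float64(-0.16), np.float64(-0.17), np.float64(-0.16), np.float64(-0.17), np.float64(-0.16), np.float64(-0.17), np.float64(-0.16), np.float64(-0.17), np.float64(-0.16), np.float64(-0.17), np.float64(-0.16), np.float64(-0.17), np.float64(-0.16), np.float64(-0.17), np.float64(-0.16), np.float64(-0.17)]
```

The fit gives the lid bar at (0.481, 0.017, 0.122) and case yaw 1.41. The tray is at (0.511, -0.367) with yaw -0.11, residuals 1–3 px. I'm moving above the lid bar.

{"fn": "drive_tool", "kwargs": {
  "slide": [
    [-2, -35, -35],
    [-1, -34, -35],
    [-2, -34, -35],
    [-2, -33, -37],
    [-2, -33, -36]
  ],
  "twist": [-0.01, -0.01, -0.02, -0.01, -0.01],
  "jaw": [1, 1, 0, -0.3, -0.3]
}}

```text
time: 0.98
ee_pos: [0.3112, 0.3686, 0.2371]
ee_rot: [0.563, -0.428, 0.563, 0.428]
force: [0.2, 0.8, 0.1]
width: 0.0639
```

{"fn": "drive_tool", "kwargs": {
  "slide": [
    [-1, -32, -37],
    [-2, -32, -37],
    [-2, -32, -38],
    [-1, -31, -38],
    [-2, -30, -38]
  ],
  "twist": [-0.01, -0.01, -0.02, -0.01, -0.01],
  "jaw": [-0.3, -0.3, -0.3, -0.3, -0.3]
}}

```text
time: 1.6
ee_pos: [0.4174, 0.1477, 0.2451]
ee_rot: [0.55, -0.444, 0.55, 0.444]
force: [0.5, -0.2, 0.1]
width: 0.0323
```

{"fn": "drive_tool", "kwargs": {
  "slide": [
    [-2, -31, -39],
    [-1, -29, -39],
    [-2, -30, -39],
    [0, 0, 0],
    [0, 0, 0]
  ],
  "twist": [-0.01, -0.01, -0.02, 0, 0],
  "jaw": [-0.3, -0.3, -0.3, -0.3, -0.3]
}}

```text
time: 2.22
ee_pos: [0.4812, 0.0167, 0.2498]
ee_rot: [0.541, -0.455, 0.541, 0.455]
force: [-0.1, 0.4, 0.3]
width: 0.032
```

```bash
python3 - <<'E'
from h import *
f,T=grab('wrist'); 
v=(0,0,0)
c=cv2.resize(f['frame'][:,:,::-1],None,fx=1.5,fy=1.5)
cv2.imwrite('pics/w1.png',c)
plan([])
E
```

```text
from [0.4811 0.0171 0.2498] toolx [-0.  0. -1.] yaw z 1.3991 q [-0.09  0.27  1.66  0.    1.22 -1.49] F [ 1.   0.1 -0.4] w 0.0317 t 2.27
```

View pics/w1.png

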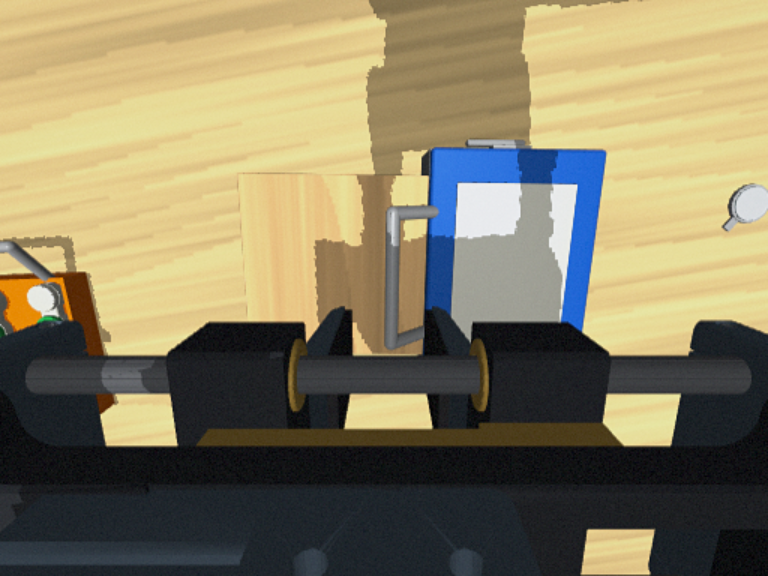

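The wrist view shows the lid bar at full-res pixels (262,141)–(262,227), nearly centred between the fingers, with the lid to its right. I'll check where it lies at z = 0.122.

```bash
python3 - <<'E'
from h import *
f,T=grab('wrist')
for p in((392/1.5,208/1.5),(392/1.5,345/1.5),(427/1.5,150/1.5),(606/1.5,150/1.5)):
    z=.122 if p[0]<270 else .094
    print(np.round(onz(f,T,p,z),4))
a=onz(f,T,(392/1.5,208/1.5),.122);b=onz(f,T,(392/1.5,345/1.5),.122);print('mid',(a+b)/2,np.linalg.norm(a-b), np.arctan2(*(a-b)[:2]))
E
python3 m2.py | grep -v bail | head -20 | tail -6
```

```text
[0.4273 0.0293 0.122 ]
[0.527  0.0123 0.122 ]
[0.3918 0.0617 0.094 ]
[0.4142 0.1914 0.094 ]
mid [0.47717195 0.02080168 0.122     ] 0.1011068803753547 -1.4022605112165487
 -0.3  0.2]
lid bar [0.48134938 0.01654085 0.122     ] bar ends px [array([232. , 172.4]), array([249.1, 185. ]), array([209.1, 205.5]), array([244.2, 193.1])]
[ 0.5108 -0.3668 -0.1074] res px [ 0.4 -0.9 -0.1  3.1 -1.1 -0.9  1.4  0.6  0.8 -0.   1.8  1.7  0.   1.8
  0.4  2.3 -1.4 -0.4  0.5  0.4 -0.1  1.  -3.2 -3.2]
from [0.4812 0.0174 0.25  ] toolx [-0.  0. -1.] yaw z 1.4002 q [-0.09  0.27  1.66  0.    1.22 -1.49] F [-0.4 -0.  -0.3] w 0.0322 t 2.42
-> [0.481 0.017 0.25 ] slide [[0, 0, -1]] twist [np.float64(0.0)]
```

{"fn": "drive_tool", "kwargs": {
  "slide": [
    [45, 3, 2],
    [45, 0, 0],
    [43, 0, 0],
    [0, 0, 0],
    [0, 0, 0]
  ],
  "twist": [0, 0, 0, 0, 0],
  "jaw": [-0.3, -0.3, -0.3, -0.3, -1]
}}

```text
time: 3.05
ee_pos: [0.4795, 0.0193, 0.1182]
ee_rot: [0.541, -0.456, 0.541, 0.455]
force: [0.4, -0.2, -0.3]
width: 0.0248
```

{"fn": "drive_tool", "kwargs": {
  "slide": [
    [0, 0, 0],
    [0, 0, 0],
    [0, 0, 0],
    [0, 0, 0],
    [0, 0, 0]
  ],
  "twist": [0, 0, 0, 0, 0],
  "jaw": [-1, -1, -1, -1, -1]
}}

```text
time: 3.68
ee_pos: [0.4799, 0.0194, 0.1183]
ee_rot: [0.542, -0.456, 0.54, 0.455]
force: [0.5, 5.0, 7.8]
width: 0.0095
```

```bash
python3 - <<'E'
from h import *
plan([])
th=np.arange(0,1.91,.1); c=np.array([(-158*np.cos(t)+42*np.sin(t),158*np.sin(t)+42*np.cos(t)) for t in th])
r=np.round(c-c[0]); d=np.diff(r,axis=0)
print([[int(-u),0,int(f)] for f,u in d])
E
```

```text
from [0.4799 0.0194 0.1183] toolx [ 0.003  0.001 -1.   ] yaw z 1.3986 q [-0.08  0.45  1.82  0.    0.87 -1.48] F [0.5 5.  7.8] w 0.0095 t 3.67
[[-16, 0, 5], [-15, 0, 6], [-14, 0, 8], [-13, 0, 10], [-13, 0, 10], [-11, 0, 12], [-10, 0, 13], [-9, 0, 14], [-7, 0, 15], [-6, 0, 15], [-4, 0, 16], [-2, 0, 16], [-1, 0, 16], [0, 0, 17], [2, 0, 16], [4, 0, 16], [6, 0, 15], [7, 0, 15], [8, 0, 14]]
```

{"fn": "drive_tool", "kwargs": {
  "slide": [
    [-16, 0, 5],
    [-15, 0, 6],
    [-14, 0, 8],
    [-13, 0, 10],
    [-13, 0, 10]
  ],
  "twist": [0, 0, 0, 0, 0],
  "jaw": [-1, -1, -1, -1, -1]
}}

```text
time: 4.3
ee_pos: [0.4868, 0.0575, 0.1895]
ee_rot: [0.542, -0.456, 0.54, 0.454]
force: [8.6, 5.6, -7.5]
width: 0.0089
```

{"fn": "drive_tool", "kwargs": {
  "slide": [
    [-11, 0, 12],
    [-10, 0, 13],
    [-9, 0, 14],
    [-7, 0, 15],
    [-6, 0, 15]
  ],
  "twist": [0, 0, 0, 0, 0],
  "jaw": [-1, -1, -1, -1, -1]
}}

```text
time: 4.92
ee_pos: [0.4991, 0.1256, 0.2329]
ee_rot: [0.542, -0.456, 0.54, 0.454]
force: [9.2, -3.4, -2.0]
width: 0.0091
```

{"fn": "drive_tool", "kwargs": {
  "slide": [
    [-4, 0, 16],
    [-2, 0, 16],
    [-1, 0, 16],
    [0, 0, 17],
    [2, 0, 16]
  ],
  "twist": [0, 0, 0, 0, 0],
  "jaw": [-1, -1, -1, -1, -1]
}}

```text
time: 5.55
ee_pos: [0.5133, 0.2056, 0.2375]
ee_rot: [0.543, -0.456, 0.54, 0.454]
force: [12.1, -5.0, -4.2]
width: 0.009
```

```bash
python3 -c "
from h import *
plan([])"
```

```text
from [0.5133 0.2056 0.2375] toolx [ 0.005  0.    -1.   ] yaw z 1.3986 q [ 0.27  0.38  1.52 -0.    1.24 -1.12] F [12.1 -5.  -4.2] w 0.009 t 5.55
```

{"fn": "drive_tool", "kwargs": {
  "slide": [
    [4, 0, 16],
    [6, 0, 15],
    [7, 0, 15],
    [8, 0, 14],
    [0, 0, 0]
  ],
  "twist": [0, 0, 0, 0, 0],
  "jaw": [-1, -1, -1, -1, -1]
}}

```text
time: 6.18
ee_pos: [0.5232, 0.2644, 0.212]
ee_rot: [0.542, -0.456, 0.54, 0.454]
force: [10.6, -4.3, -3.4]
width: 0.0095
```

```bash
python3 -c "
from h import *
plan([])"
```

```text
from [0.5232 0.2644 0.212 ] toolx [ 0.004 -0.001 -1.   ] yaw z 1.3992 q [ 0.37  0.45  1.47 -0.    1.22 -1.03] F [10.6 -4.3 -3.4] w 0.0095 t 6.17
```

{"fn": "drive_tool", "kwargs": {
  "slide": [
    [0, 0, 0],
    [0, 0, 0],
    [0, 0, 0],
    [-30, 0, 0],
    [-50, 0, 0]
  ],
  "twist": [0, 0, 0, 0, 0],
  "jaw": [-0.3, -0.3, -0.3, -0.3, -0.3]
}}

```text
time: 6.8
ee_pos: [0.5205, 0.264, 0.2906]
ee_rot: [0.54, -0.455, 0.542, 0.456]
force: [1.5, -0.3, -0.1]
width: 0.0314
```

```bash
python3 -c "
from h import *
plan([([.503,-.366,.26],-.107)])
grab('side','side1')"
```

```text
from [0.5205 0.264  0.2906] toolx [-0.003 -0.001 -1.   ] yaw z 1.399 q [ 0.37  0.38  1.36  0.    1.41 -1.03] F [ 1.5 -0.3 -0.1] w 0.0314 t 6.8
-> [ 0.503 -0.366  0.26 ] slide [[2, -7, -48], [3, -13, -47], [2, -17, -45], [3, -23, -43], [2, -28, -39], [3, -32, -37], [2, -36, -32], [2, -40, -28], [3, -42, -23], [2, -45, -18], [3, -47, -13], [2, -48, -8], [2, -48, -1]] twist [np.float64(0.12), np.float64(0.11), np.float64(0.12), np.float64(0.11), np.float64(0.12), np.float64(0.12), np.float64(0.11), np.float64(0.12), np.float64(0.11), np.float64(0.12), np.float64(0.11), np.float64(0.12), np.float64(0.12)]
```

View pics/side1.png

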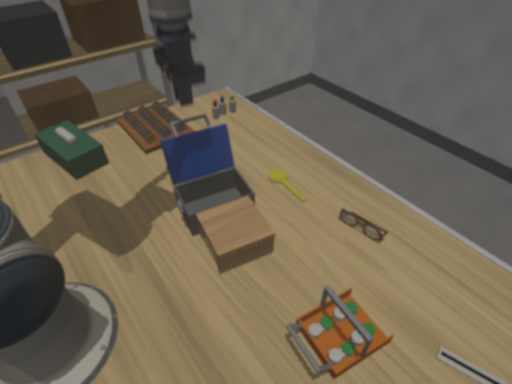

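The lid is open, its blue inner face at (198,153), and leans back with nothing touching it. The store mouth at (213,195) is clear. Next I move above the bail.

{"fn": "drive_tool", "kwargs": {
  "slide": [
    [2, -7, -48],
    [3, -13, -47],
    [2, -17, -45],
    [3, -23, -43],
    [2, -28, -39]
  ],
  "twist": [0.12, 0.11, 0.12, 0.11, 0.12],
  "jaw": [-0.3, -0.3, -0.2, -0.2, -0.2]
}}

```text
time: 7.48
ee_pos: [0.5149, 0.0209, 0.2789]
ee_rot: [0.649, -0.28, 0.649, 0.28]
force: [1.1, -0.7, -0.4]
width: 0.0366
```

{"fn": "drive_tool", "kwargs": {
  "slide": [
    [3, -32, -37],
    [2, -36, -32],
    [2, -40, -28],
    [3, -42, -23],
    [2, -45, -18]
  ],
  "twist": [0.12, 0.11, 0.12, 0.11, 0.12],
  "jaw": [-0.2, -0.2, -0.2, -0.2, -0.2]
}}

```text
time: 8.1
ee_pos: [0.5081, -0.2213, 0.2669]
ee_rot: [0.702, -0.083, 0.702, 0.083]
force: [0.3, 0.7, -0.1]
width: 0.0367
```

{"fn": "drive_tool", "kwargs": {
  "slide": [
    [3, -47, -13],
    [2, -48, -8],
    [2, -48, -1],
    [0, 0, 0],
    [0, 0, 0]
  ],
  "twist": [0.11, 0.12, 0.12, 0, 0],
  "jaw": [-0.2, -0.2, -0.2, -0.2, -0.2]
}}

```text
time: 8.72
ee_pos: [0.5044, -0.3647, 0.2598]
ee_rot: [0.706, 0.039, 0.706, -0.039]
force: [-0.5, -0.4, 0.4]
width: 0.0367
```

```bash
python3 - <<'E'
from h import *
f,T=grab('wrist'); 
c=cv2.resize(f['frame'][:,:,::-1],None,fx=1.5,fy=1.5)
cv2.imwrite('pics/w2.png',c)
plan([]); v=(.5108,-.3668,-.1074)
for c in((-.008,.065,.095),(-.008,-.065,.095)):
    print(proj(f,T,[v[0]+c[0]*np.cos(v[2])-c[1]*np.sin(v[2]),v[1]+c[0]*np.sin(v[2])+c[1]*np.cos(v[2]),c[2]])*1.5)
E
```

```text
from [ 0.5045 -0.3643  0.2599] toolx [-0.  0. -1.] yaw z -0.1097 q [-0.72  0.46  1.31  0.    1.37 -0.61] F [-0.9 -0.3 -0.5] w 0.0364 t 8.78
[386.10839477 194.01760819]
[386.62076547 350.65596652]
```

View pics/w2.png

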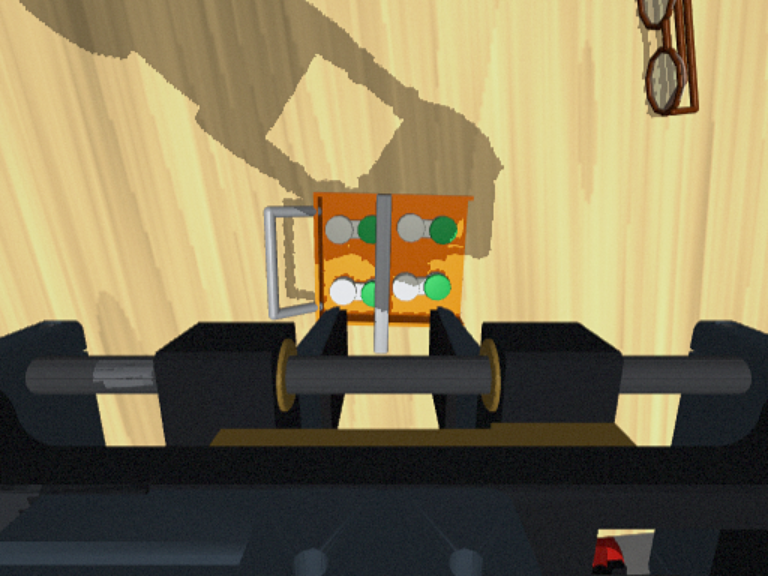

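The wrist view shows the bail from (384,194) to (381,352), about 4 mm toward -z of the tool centre and turned by 0.02 rad. All four pods are in the tray. I descend and grip.

{"fn": "drive_tool", "kwargs": {
  "slide": [
    [45, -2, -4],
    [45, 0, 0],
    [45, 0, 0],
    [35, 0, 0],
    [0, 0, 0]
  ],
  "twist": [0.02, 0, 0, 0, 0],
  "jaw": [-0.2, -0.2, -0.2, -0.2, -0.2]
}}

```text
time: 9.4
ee_pos: [0.4995, -0.3647, 0.0882]
ee_rot: [0.704, 0.047, 0.707, -0.045]
force: [-0.6, -1.1, 1.2]
width: 0.0363
```

{"fn": "drive_tool", "kwargs": {
  "slide": [
    [0, 0, 0],
    [0, 0, 0],
    [0, 0, 0],
    [0, 0, 0],
    [0, 0, 0]
  ],
  "twist": [0, 0, 0, 0, 0],
  "jaw": [-1, -1, -1, -1, -1]
}}

```text
time: 10.02
ee_pos: [0.5007, -0.367, 0.0913]
ee_rot: [0.706, 0.046, 0.705, -0.047]
force: [-1.7, 1.7, 10.8]
width: 0.0121
```

{"fn": "drive_tool", "kwargs": {
  "slide": [
    [-4, 0, 0],
    [-12, 0, 0],
    [-20, 0, 0],
    [-20, 0, 0],
    [-20, 0, 0]
  ],
  "twist": [0, 0, 0, 0, 0],
  "jaw": [-1, -1, -1, -1, -1]
}}

```text
time: 10.65
ee_pos: [0.5003, -0.3668, 0.1673]
ee_rot: [0.706, 0.046, 0.706, -0.046]
force: [-0.2, -0.2, -3.9]
width: 0.0118
```

```bash
python3 - <<'E'
from h import *
ex=np.array([.170,.985]);o=np.array([.494,.1116]); t=o+ex*(-.115-.008)  # bail target xy
print(t)
s=env.state();p=s['ee_pos']
plan([([p[0],p[1],.26],-.129),([t[0],t[1],.26],1.40)],maxmm=32,maxtw=.11)
E
```

```text
[ 0.47309  -0.009555]
from [ 0.5003 -0.3668  0.1673] toolx [ 0. -0. -1.] yaw z -0.131 q [-0.73  0.55  1.43 -0.    1.16 -0.6 ] F [-0.2 -0.2 -3.9] w 0.0118 t 10.65
-> [ 0.5   -0.367  0.26 ] slide [[-31, 0, 0], [-31, 0, 0], [-31, 0, 0]] twist [np.float64(0.0), np.float64(0.0), np.float64(0.0)]
-> [ 0.473 -0.01   0.26 ] slide [[0, 25, -5], [0, 26, -3], [0, 25, 1], [0, 26, 3], [0, 24, 6], [0, 25, 8], [0, 23, 11], [0, 21, 14], [0, 20, 16], [0, 19, 18], [0, 16, 19], [0, 14, 22], [0, 11, 23], [0, 9, 24]] twist [np.float64(-0.11), np.float64(-0.11), np.float64(-0.11), np.float64(-0.11), np.float64(-0.11), np.float64(-0.11), np.float64(-0.11), np.float64(-0.1), np.float64(-0.11), np.float64(-0.11), np.float64(-0.11), np.float64(-0.11), np.float64(-0.11), np.float64(-0.11)]
```

{"fn": "drive_tool", "kwargs": {
  "slide": [
    [-20, 0, 0],
    [-25, 0, 0],
    [-15, 0, 0],
    [0, 12, -2],
    [0, 13, -3]
  ],
  "twist": [0, 0, 0, -0.05, -0.06],
  "jaw": [-1, -1, -1, -1, -1]
}}

```text
time: 11.28
ee_pos: [0.4975, -0.3401, 0.2251]
ee_rot: [0.707, 0.006, 0.707, -0.006]
force: [0.5, 0.1, -3.4]
width: 0.0119
```

{"fn": "drive_tool", "kwargs": {
  "slide": [
    [0, 26, -3],
    [0, 25, 1],
    [0, 26, 3],
    [0, 24, 6],
    [0, 25, 8]
  ],
  "twist": [-0.11, -0.11, -0.11, -0.11, -0.11],
  "jaw": [-1, -1, -1, -1, -1]
}}

```text
time: 11.9
ee_pos: [0.4868, -0.2117, 0.2249]
ee_rot: [0.682, -0.186, 0.682, 0.187]
force: [-0.1, -0.9, -4.5]
width: 0.0117
```

{"fn": "drive_tool", "kwargs": {
  "slide": [
    [0, 23, 11],
    [0, 21, 14],
    [0, 20, 16],
    [0, 19, 18],
    [0, 16, 19]
  ],
  "twist": [-0.11, -0.1, -0.11, -0.11, -0.11],
  "jaw": [-1, -1, -1, -1, -1]
}}

```text
time: 12.52
ee_pos: [0.4769, -0.0848, 0.225]
ee_rot: [0.607, -0.362, 0.608, 0.363]
force: [0.5, 1.1, -3.6]
width: 0.0116
```

{"fn": "drive_tool", "kwargs": {
  "slide": [
    [0, 14, 22],
    [0, 11, 20],
    [0, 6, 14],
    [0, 3, 8],
    [0, 0, 5]
  ],
  "twist": [-0.11, -0.1, -0.07, -0.04, -0.01],
  "jaw": [-1, -1, -1, -1, -1]
}}

```text
time: 13.15
ee_pos: [0.4714, -0.0088, 0.2256]
ee_rot: [0.541, -0.455, 0.541, 0.456]
force: [0.0, -0.8, -3.7]
width: 0.0116
```

{"fn": "drive_tool", "kwargs": {
  "slide": [
    [0, 0, 0],
    [0, 0, 0],
    [0, 0, 0],
    [0, 0, 0],
    [0, 0, 0]
  ],
  "twist": [0, 0, 0, 0, 0],
  "jaw": [-1, -1, -1, -1, -1]
}}

```text
time: 13.78
ee_pos: [0.4719, -0.0094, 0.2259]
ee_rot: [0.541, -0.455, 0.541, 0.455]
force: [0.4, 0.3, -4.6]
width: 0.0119
```

```bash
python3 - <<'E'
from h import *
plan([([.473,-.0096,.20],1.40)])
f,T=grab('scene','s2');g,U=grab('wrist');h,V=grab('side','sd2')
a=cv2.resize(f['frame'][120:270,170:370],(400,300),interpolation=cv2.INTER_CUBIC)
b=cv2.resize(h['frame'][100:280,130:330],(400,300))
c=cv2.resize(g['frame'],(400,300))
m=np.vstack([np.hstack([a,b]),np.hstack([c,0*c])]);cv2.imwrite('pics/m2.png',m[:,:,::-1])
E
```

```text
from [ 0.4719 -0.0094  0.2259] toolx [ 0. -0. -1.] yaw z 1.3987 q [-0.15  0.28  1.71 -0.    1.15 -1.55] F [ 0.4  0.3 -4.6] w 0.0119 t 13.78
-> [ 0.473 -0.01   0.2  ] slide [[26, -1, 0]] twist [np.float64(0.0)]
```

View pics/m2.png

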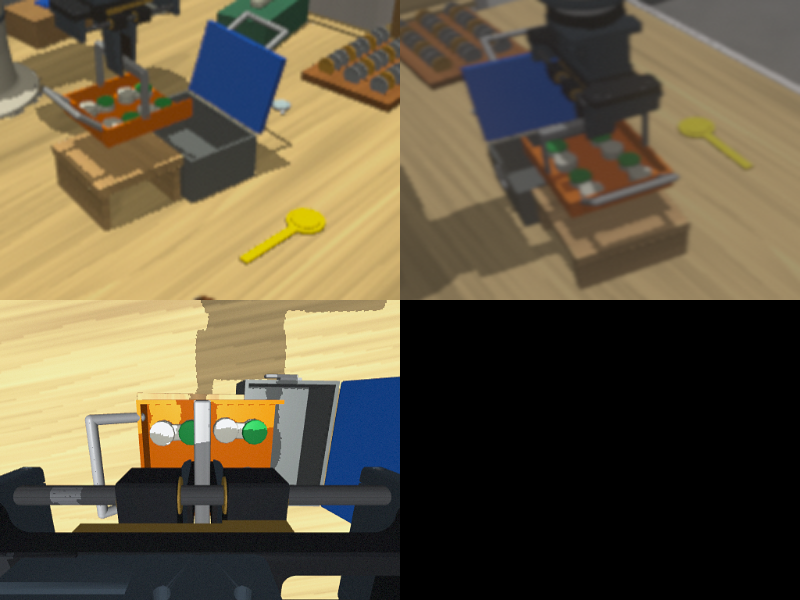

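The tray hangs level with the pods in place, aligned above the ledge. The lid is open and the mouth clear. I'll check the case's rim corners in the wrist view against the planned position.

```bash
python3 - <<'E'
from h import *
f,T=grab('wrist'); g=f['frame']; o=np.array([.494,.1116]);ex=np.array([.170,.985]);ey=np.array([-.985,.17])
for p in((246,381),(337,381)):
    w=onz(f,T,(p[0]*1.28,(p[1]-300)*1.28),.08)[:2]; print('rim',w,'in case frame',(w-o)@ex,(w-o)@ey)
# nose wall-top corners, z = tcp+.005-.095+.03
z=env.state()['ee_pos'][2]-.06
for p in((284,403),(137,402)):
    w=onz(f,T,(p[0]*1.28,(p[1]-300)*1.28),z)[:2]; print('tray corner in case frame',(w-o)@ex,(w-o)@ey)
c=cv2.resize(g[90:160,290:450],None,fx=5,fy=5,interpolation=cv2.INTER_CUBIC);cv2.imwrite('pics/c.png',c[:,:,::-1])
E
```

```text
rim [0.39254424 0.06556569] in case frame -0.06259127309218845 0.09210808775166994
rim [0.41379366 0.18842883] in case frame 0.0620413213553764 0.09206414296836608
tray corner in case frame -0.040526484117746175 0.06448655513159829
tray corner in case frame -0.18810245526059968 0.06551699100434907
```

View pics/c.png

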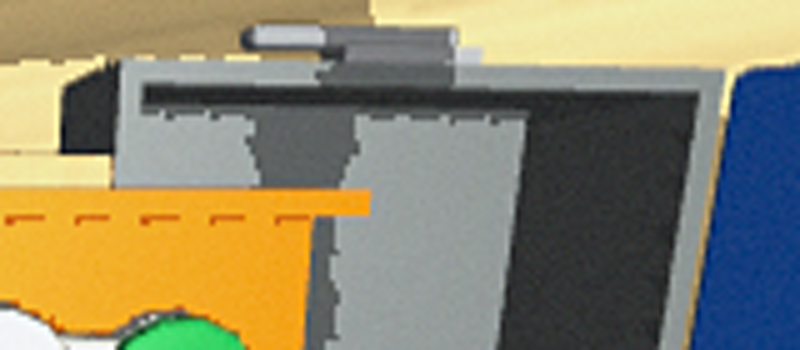

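The nose will sit at case x ≈ -0.040, about 25 mm past the rim's outer edge, and centred to about 3 mm. Lowering.

{"fn": "drive_tool", "kwargs": {
  "slide": [
    [20, 0, 0],
    [18, 0, 0],
    [10, 0, 0],
    [5, 0, 0],
    [1, 0, 0]
  ],
  "twist": [0, 0, 0, 0, 0],
  "jaw": [-1, -1, -1, -1, -1]
}}

```text
time: 14.6
ee_pos: [0.472, -0.0093, 0.172]
ee_rot: [0.541, -0.455, 0.541, 0.455]
force: [0.2, 0.0, -3.3]
width: 0.0119
```

{"fn": "drive_tool", "kwargs": {
  "slide": [
    [1, 0, 0],
    [0, 0, 0],
    [0, 0, 0],
    [0, 0, 0],
    [0, 0, 0]
  ],
  "twist": [0, 0, 0, 0, 0],
  "jaw": [-1, -1, -1, -1, -1]
}}

```text
time: 15.22
ee_pos: [0.4721, -0.0093, 0.1713]
ee_rot: [0.541, -0.455, 0.541, 0.455]
force: [-1.7, -0.0, 6.5]
width: 0.0116
```

{"fn": "drive_tool", "kwargs": {
  "slide": [
    [0, 0, 0],
    [0, 0, 0],
    [0, 0, 0],
    [-30, 0, 0],
    [-40, 0, 0]
  ],
  "twist": [0, 0, 0, 0, 0],
  "jaw": [-0.2, -0.2, -0.2, -0.2, -0.35]
}}

```text
time: 15.85
ee_pos: [0.4713, -0.0092, 0.2411]
ee_rot: [0.541, -0.455, 0.542, 0.456]
force: [0.5, 0.2, -0.5]
width: 0.0302
```

{"fn": "drive_tool", "kwargs": {
  "slide": [
    [0, 0, -40],
    [0, 0, -40],
    [0, 0, -21],
    [0, 0, 0],
    [0, 0, 0]
  ],
  "twist": [0, 0, 0, 0, 0],
  "jaw": [-0.35, -0.35, -0.35, -0.35, -0.35]
}}

```text
time: 16.48
ee_pos: [0.4546, -0.1083, 0.2408]
ee_rot: [0.541, -0.455, 0.541, 0.455]
force: [1.0, -0.2, 0.2]
width: 0.0295
```

```bash
python3 - <<'E'
from h import *
f,T=grab('wrist'); plan([])
p,M,s=pose()
print('expected tail px', proj(f,T,[p[0],p[1],.136])*1.5)
cv2.imwrite('pics/w3.png',cv2.resize(f['frame'],None,fx=1.5,fy=1.5)[:,:,::-1])
E
```

```text
from [ 0.4547 -0.1081  0.2409] toolx [-0.  0. -1.] yaw z 1.3995 q [-0.36  0.26  1.7   0.    1.18 -1.76] F [0.3 0.4 0.3] w 0.0297 t 16.52
expected tail px [388.09168615 293.43343639]
```

View pics/w3.png

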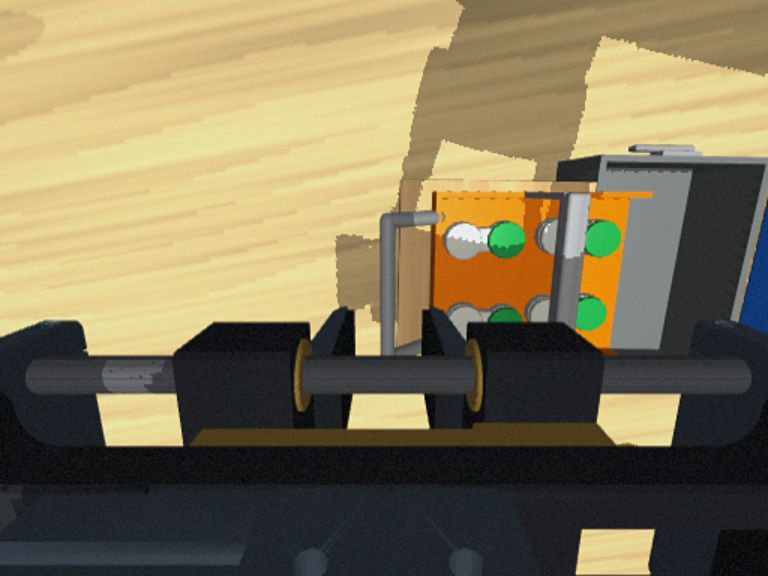

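The tail bar runs down column 387, between the fingers as expected, and the tray sits on the ledge with its nose over the mouth. I descend and grip the tail bar.

{"fn": "drive_tool", "kwargs": {
  "slide": [
    [40, 3, 0],
    [40, 0, 0],
    [25, 0, 0],
    [5, 0, 0],
    [0, 0, 0]
  ],
  "twist": [0, 0, 0, 0, 0],
  "jaw": [-0.35, -0.35, -0.35, -0.35, -0.35]
}}

```text
time: 17.15
ee_pos: [0.452, -0.1079, 0.1314]
ee_rot: [0.541, -0.455, 0.541, 0.455]
force: [-0.7, 0.3, -1.3]
width: 0.0296
```

{"fn": "drive_tool", "kwargs": {
  "slide": [
    [0, 0, 0],
    [0, 0, 0],
    [0, 0, 0],
    [0, 0, 0],
    [0, 0, 0]
  ],
  "twist": [0, 0, 0, 0, 0],
  "jaw": [-1, -1, -1, -1, -1]
}}

```text
time: 17.77
ee_pos: [0.452, -0.1085, 0.1315]
ee_rot: [0.541, -0.456, 0.541, 0.455]
force: [-1.7, 0.7, 7.3]
width: 0.0094
```

```bash
python3 - <<'E'
from h import *
plan([])
th=np.arange(0,1.01,.05); c=np.array([(-159*np.cos(t)+56*np.sin(t),159*np.sin(t)+56*np.cos(t)) for t in th])
r=np.round(c-c[0]); d=np.diff(r,axis=0)
print([[int(-u),0,int(f)] for f,u in d])
E
```

```text
from [ 0.452  -0.1085  0.1315] toolx [ 0.001 -0.    -1.   ] yaw z 1.3989 q [-0.36  0.41  1.85  0.    0.89 -1.76] F [-1.7  0.7  7.3] w 0.0094 t 17.77
[[-8, 0, 3], [-8, 0, 3], [-7, 0, 4], [-7, 0, 4], [-8, 0, 5], [-6, 0, 5], [-7, 0, 5], [-6, 0, 5], [-7, 0, 6], [-5, 0, 6], [-6, 0, 7], [-5, 0, 6], [-5, 0, 7], [-4, 0, 7], [-4, 0, 8], [-4, 0, 7], [-3, 0, 8], [-3, 0, 8], [-3, 0, 8], [-2, 0, 8]]
```

{"fn": "drive_tool", "kwargs": {
  "slide": [
    [-8, 0, 3],
    [-8, 0, 3],
    [-7, 0, 4],
    [-7, 0, 4],
    [-8, 0, 5]
  ],
  "twist": [0, 0, 0, 0, 0],
  "jaw": [-1, -1, -1, -1, -1]
}}

```text
time: 18.4
ee_pos: [0.4549, -0.0892, 0.1694]
ee_rot: [0.541, -0.455, 0.541, 0.455]
force: [0.4, 0.1, -2.4]
width: 0.0094
```

{"fn": "drive_tool", "kwargs": {
  "slide": [
    [-6, 0, 5],
    [-7, 0, 5],
    [-6, 0, 5],
    [-7, 0, 6],
    [-5, 0, 6]
  ],
  "twist": [0, 0, 0, 0, 0],
  "jaw": [-1, -1, -1, -1, -1]
}}

```text
time: 19.02
ee_pos: [0.4596, -0.0626, 0.2004]
ee_rot: [0.541, -0.455, 0.541, 0.455]
force: [-0.0, 0.7, -3.0]
width: 0.0092
```

{"fn": "drive_tool", "kwargs": {
  "slide": [
    [-6, 0, 7],
    [-5, 0, 6],
    [-5, 0, 7],
    [-4, 0, 7],
    [0, 0, 0]
  ],
  "twist": [0, 0, 0, 0, 0],
  "jaw": [-1, -1, -1, -1, -1]
}}

```text
time: 19.65
ee_pos: [0.4643, -0.0359, 0.2202]
ee_rot: [0.541, -0.456, 0.541, 0.455]
force: [0.8, -0.7, -3.7]
width: 0.009
```

```bash
cat > mos.py <<'E'
from h import *
import sys
plan([])
f,T=grab('scene');g,U=grab('wrist');h,V=grab('side')
a=cv2.resize(f['frame'][120:270,170:370],(400,300),interpolation=cv2.INTER_CUBIC)
b=cv2.resize(h['frame'][100:280,130:330],(400,300))
c=cv2.resize(g['frame'],(400,300));e=cv2.resize(f['frame'],(400,300))
cv2.imwrite('pics/%s.png'%sys.argv[1],np.vstack([np.hstack([a,b]),np.hstack([c,e])])[:,:,::-1])
E
python3 mos.py m3
```

```text
from [ 0.4643 -0.0359  0.2202] toolx [ 0. -0. -1.] yaw z 1.3996 q [-0.21  0.28  1.73  0.    1.13 -1.61] F [ 0.8 -0.7 -3.7] w 0.009 t 19.65
```

View pics/m3.png

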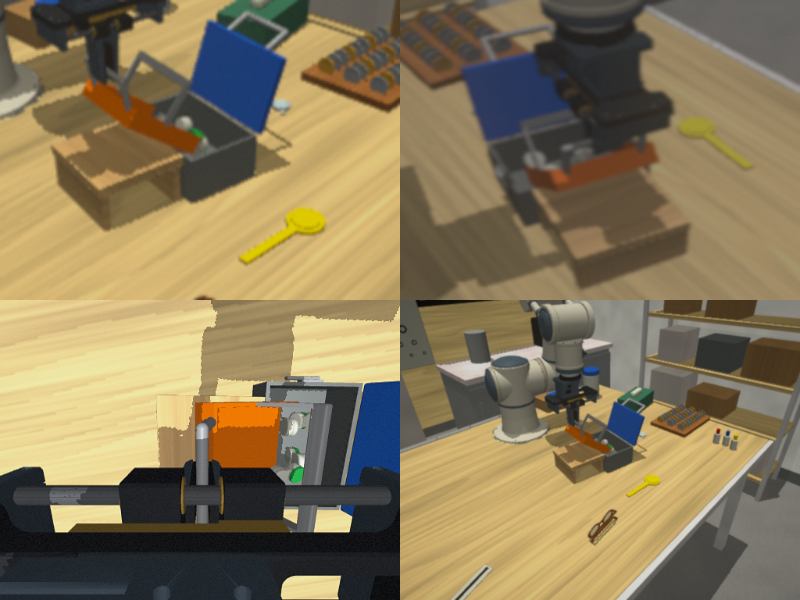

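The tray is tilted about 40°, its visible floor is empty, and pods are in the store (white and green at (195,130)). I tilt a little more so any lingering pod clears, then lay the tray back.

{"fn": "drive_tool", "kwargs": {
  "slide": [
    [-4, 0, 8],
    [-4, 0, 7],
    [-3, 0, 8],
    [-3, 0, 8],
    [0, 0, 0]
  ],
  "twist": [0, 0, 0, 0, 0],
  "jaw": [-1, -1, -1, -1, -1]
}}

```text
time: 20.42
ee_pos: [0.4696, -0.0052, 0.2341]
ee_rot: [0.541, -0.456, 0.541, 0.455]
force: [0.1, 1.4, -3.5]
width: 0.0091
```

{"fn": "drive_tool", "kwargs": {
  "slide": [
    [0, 0, 0],
    [0, 0, 0],
    [0, 0, 0],
    [0, 0, 0],
    [0, 0, 0]
  ],
  "twist": [0, 0, 0, 0, 0],
  "jaw": [-1, -1, -1, -1, -1]
}}

```text
time: 21.05
ee_pos: [0.4694, -0.0059, 0.2339]
ee_rot: [0.541, -0.455, 0.541, 0.455]
force: [-0.1, -0.2, -4.0]
width: 0.0094
```

```bash
python3 mos.py m4
```

```text
from [ 0.4694 -0.0059  0.2339] toolx [-0. -0. -1.] yaw z 1.3989 q [-0.14  0.27  1.71 -0.    1.17 -1.54] F [-0.1 -0.2 -4. ] w 0.0094 t 21.05
```

View pics/m4.png

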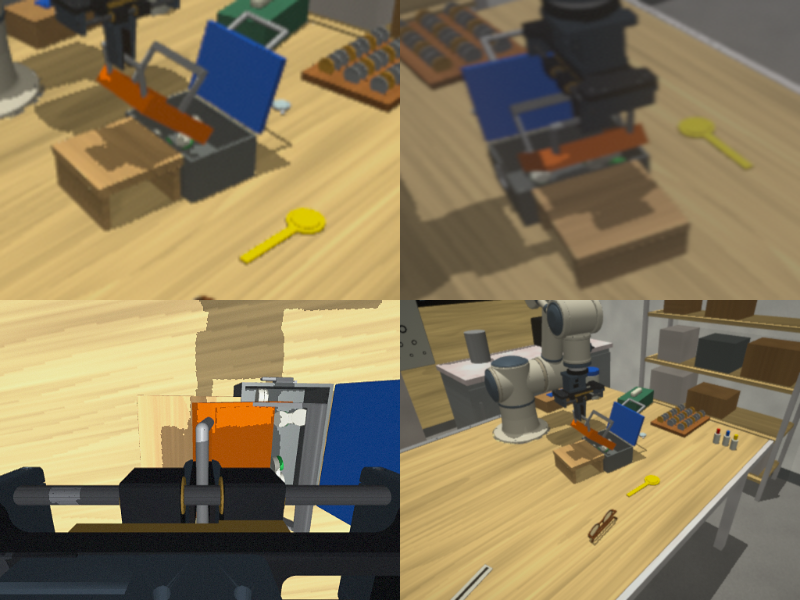

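The tray floor is empty and the pods lie on the store floor, so I retrace the arc to lay the tray flat.

{"fn": "drive_tool", "kwargs": {
  "slide": [
    [3, 0, -8],
    [3, 0, -8],
    [4, 0, -7],
    [4, 0, -8],
    [4, 0, -7]
  ],
  "twist": [0, 0, 0, 0, 0],
  "jaw": [-1, -1, -1, -1, -1]
}}

```text
time: 21.82
ee_pos: [0.4628, -0.0437, 0.2156]
ee_rot: [0.541, -0.455, 0.541, 0.455]
force: [-0.1, 2.1, -2.5]
width: 0.009
```

{"fn": "drive_tool", "kwargs": {
  "slide": [
    [5, 0, -7],
    [5, 0, -6],
    [6, 0, -7],
    [5, 0, -6],
    [7, 0, -6]
  ],
  "twist": [0, 0, 0, 0, 0],
  "jaw": [-1, -1, -1, -1, -1]
}}

```text
time: 22.45
ee_pos: [0.4575, -0.0752, 0.1876]
ee_rot: [0.541, -0.455, 0.541, 0.455]
force: [0.2, 0.8, 0.4]
width: 0.0092
```

{"fn": "drive_tool", "kwargs": {
  "slide": [
    [6, 0, -5],
    [7, 0, -5],
    [6, 0, -5],
    [8, 0, -5],
    [0, 0, 0]
  ],
  "twist": [0, 0, 0, 0, 0],
  "jaw": [-1, -1, -1, -1, -1]
}}

```text
time: 23.08
ee_pos: [0.4538, -0.0948, 0.1604]
ee_rot: [0.541, -0.455, 0.541, 0.455]
force: [-0.7, 0.6, -1.5]
width: 0.0088
```

```bash
python3 -c "
from h import *
plan([])"
```

```text
from [ 0.4538 -0.0948  0.1604] toolx [-0.001  0.    -1.   ] yaw z 1.3986 q [-0.33  0.36  1.81 -0.    0.97 -1.73] F [-0.7  0.6 -1.5] w 0.0088 t 23.07
```

{"fn": "drive_tool", "kwargs": {
  "slide": [
    [7, 0, -4],
    [7, 0, -4],
    [8, 0, -3],
    [7, 0, -3],
    [0, 0, 0]
  ],
  "twist": [0, 0, 0, 0, 0],
  "jaw": [-1, -1, -1, -1, -1]
}}

```text
time: 23.7
ee_pos: [0.4523, -0.1095, 0.1319]
ee_rot: [0.541, -0.456, 0.541, 0.455]
force: [-1.3, -4.6, 10.9]
width: 0.0089
```

```bash
cat > chk.py <<'E'
from h import *
plan([])
for n in('scene','side'):
    f,T=grab(n); H=cv2.cvtColor(f['frame'],cv2.COLOR_RGB2HSV)
    m=cv2.inRange(H,(3,150,60),(16,255,255)); N,l,st,c=cv2.connectedComponentsWithStats(m)
    for i in np.argsort(-st[1:,4])[:2]+1: print(n,'orange',st[i])
    cv2.imwrite('pics/raw_'+n+'.png',f['frame'][:,:,::-1])
    o=np.array([.494,.1116]);ex=np.array([.170,.985]);ey=np.array([-.985,.17]); t=o-.115*ex
    W=lambda c:[*(t+c[0]*ex+c[1]*ey),.08+c[2]]
    for c in((-.075,-.065,.03),(-.075,-.065,0),(.075,-.065,.03),(.075,-.065,0),(-.075,.065,.03)): print(c,np.round(proj(f,T,W(c)),1))
E
python3 chk.py
```

```text
from [ 0.4523 -0.1095  0.1319] toolx [ 0.001 -0.002 -1.   ] yaw z 1.399 q [-0.37  0.41  1.84 -0.    0.89 -1.76] F [-1.3 -4.6 10.9] w 0.0089 t 23.7
scene orange [ 209  164   58   45 1334]
scene orange [321 143  76  32 666]
(-0.075, -0.065, 0.03) [225.1 200.6]
(-0.075, -0.065, 0) [225.7 209.2]
(0.075, -0.065, 0.03) [266.6 184.4]
(0.075, -0.065, 0) [266.6 192.6]
(-0.075, 0.065, 0.03) [203.1 182.2]
side orange [205 197  34  46 919]
side orange [195 198   9  17  82]
(-0.075, -0.065, 0.03) [266.6 218.3]
(-0.075, -0.065, 0) [266.4 226.6]
(0.075, -0.065, 0.03) [239.4 182.4]
(0.075, -0.065, 0) [239.8 190.7]
(-0.075, 0.065, 0.03) [217.  237.7]
```

Tray is back in its original place and in contact (11 N up). Releasing.

{"fn": "drive_tool", "kwargs": {
  "slide": [
    [0, 0, 0],
    [0, 0, 0],
    [0, 0, 0],
    [-30, 0, 0],
    [-45, 0, 0]
  ],
  "twist": [0, 0, 0, 0, 0],
  "jaw": [-0.35, -0.35, -0.35, -0.35, -0.35]
}}

```text
time: 24.42
ee_pos: [0.4508, -0.108, 0.2069]
ee_rot: [0.541, -0.454, 0.542, 0.456]
force: [1.1, 0.1, -0.3]
width: 0.0297
```

{"fn": "drive_tool", "kwargs": {
  "slide": [
    [-45, 0, 0],
    [-45, 0, 0],
    [0, -45, 0],
    [0, -45, 0],
    [0, 0, 0]
  ],
  "twist": [0, 0, 0, 0, 0],
  "jaw": [-0.35, -0.35, -0.35, -0.35, -0.35]
}}

```text
time: 25.05
ee_pos: [0.5424, -0.1241, 0.2962]
ee_rot: [0.541, -0.455, 0.541, 0.455]
force: [-0.5, -0.6, 1.1]
width: 0.0297
```

```bash
python3 - <<'E'
from h import *
plan([])
f,T=grab('scene');g,U=grab('wrist');h,V=grab('side')
a=cv2.resize(f['frame'][130:235,190:330],(400,300),interpolation=cv2.INTER_CUBIC)
b=cv2.resize(h['frame'][130:280,150:350],(400,300),interpolation=cv2.INTER_CUBIC)
c=cv2.resize(g['frame'][20:260,190:510],(400,300),interpolation=cv2.INTER_CUBIC);e=cv2.resize(f['frame'],(400,300))
cv2.imwrite('pics/m5.png',np.vstack([np.hstack([a,b]),np.hstack([c,e])])[:,:,::-1])
E
```

```text
from [ 0.5424 -0.1241  0.2962] toolx [ 0. -0. -1.] yaw z 1.3993 q [-0.33  0.34  1.42 -0.    1.39 -1.73] F [-0.5 -0.6  1.1] w 0.0297 t 25.05
```

View pics/m5.png

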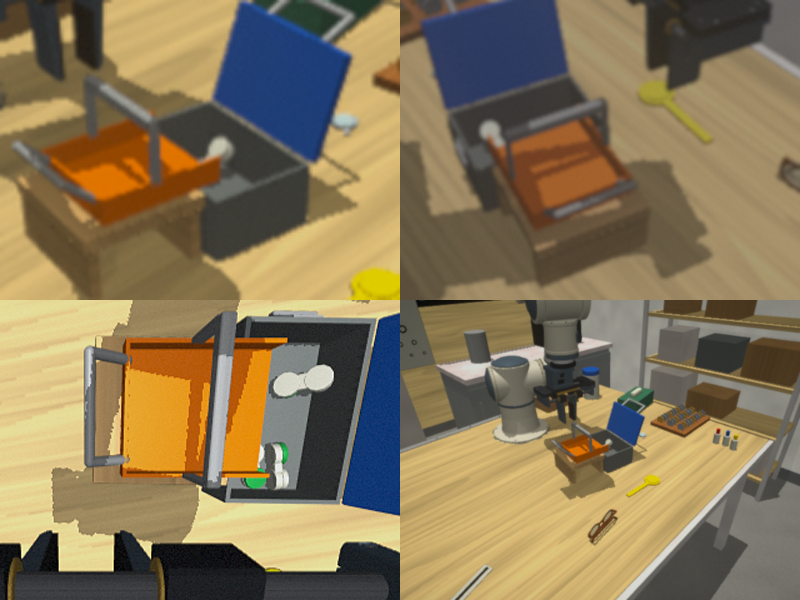

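The tray is flat and empty and the lid is open. The frame, occluder and trial lens look in place. One pod shows at (300,380) and others at the near corner (270,470), so I'll move the wrist over the mouth to count all four by mask.

{"fn": "drive_tool", "kwargs": {
  "slide": [
    [-5, 4, 45],
    [-5, 4, 50],
    [-5, 4, 50],
    [-5, 4, 50],
    [-5, 4, 45]
  ],
  "twist": [0, 0, 0, 0, 0],
  "jaw": [-0.35, -0.35, -0.35, -0.35, -0.35]
}}

```text
time: 25.82
ee_pos: [0.5606, 0.1177, 0.3224]
ee_rot: [0.541, -0.455, 0.541, 0.455]
force: [-0.0, -0.4, 0.9]
width: 0.0293
```

{"fn": "drive_tool", "kwargs": {
  "slide": [
    [0, 0, 0],
    [0, 0, 0],
    [0, 0, 0],
    [0, 0, 0],
    [0, 0, 0]
  ],
  "twist": [0, 0, 0, 0, 0],
  "jaw": [-0.35, -0.35, -0.35, -0.35, -0.35]
}}

```text
time: 26.45
ee_pos: [0.5616, 0.1157, 0.3219]
ee_rot: [0.541, -0.455, 0.541, 0.455]
force: [0.8, -0.8, 0.3]
width: 0.0297
```

```bash
cat > cnt.py <<'E'
from h import *
plan([])
f,T=grab('wrist','w5'); I=f['frame']; o=np.array([.494,.1116]);ex=np.array([.170,.985]);ey=np.array([-.985,.17])
H=cv2.cvtColor(I,cv2.COLOR_RGB2HSV)
W=lambda x,y,z:[*(o+x*ex+y*ey),z]
poly=np.array([proj(f,T,W(*c,.08)) for c in((-.07,.09),(.06,.09),(.06,-.09),(-.07,-.09))]).astype(int); print('mouth px',poly.tolist())
roi=np.zeros(I.shape[:2],np.uint8);cv2.fillPoly(roi,[poly],255)
x0,y0=poly.min(0);x1,y1=poly.max(0)
for n,m in(('green',cv2.inRange(H,(45,100,30),(80,255,255))),('white',cv2.inRange(H,(0,0,185),(180,40,255))),('orange',cv2.inRange(H,(3,150,60),(18,255,255)))):
    N,l,st,c=cv2.connectedComponentsWithStats(m&roi)
    for i in range(1,N):
        if st[i,4]>15:
            w=onz(f,T,c[i],.02)[:2]-o; print(n,st[i],'case xy@.02',np.round([w@ex,w@ey],3))
# coarse label map of mouth
L=np.full(I.shape[:2],'.')
L[cv2.inRange(H,(0,0,130),(180,45,184))>0]='-';L[cv2.inRange(H,(0,0,185),(180,45,255))>0]='W';L[cv2.inRange(H,(45,100,30),(80,255,255))>0]='G';L[cv2.inRange(H,(3,150,60),(18,255,255))>0]='o'
for r in range(y0,y1,3): print(r,''.join(L[r,x0-6:x1+4:2]))
E
python3 cnt.py
```

```text
from [0.5616 0.1157 0.3219] toolx [-0. -0. -1.] yaw z 1.3983 q [ 0.1   0.34  1.33 -0.    1.46 -1.3 ] F [ 0.8 -0.8  0.3] w 0.0297 t 26.45
mouth px [[195, 59], [291, 59], [287, 188], [202, 188]]
green [238  91   5  18  83] case xy@.02 [-0.014  0.043]
green [260 146   6  16  63] case xy@.02 [ 0.022 -0.043]
green [239 165  16  15 194] case xy@.02 [-0.005 -0.075]
white [201  59  13  14  52] case xy@.02 [-0.071  0.096]
white [218  72  11  16 102] case xy@.02 [-0.039  0.073]
white [234  85   5   8  27] case xy@.02 [-0.021  0.06 ]
white [ 251   90   36   65 1521] case xy@.02 [0.035 0.01 ]
white [233 110  17  51 475] case xy@.02 [-0.017 -0.019]
white [241 161   9   5  19] case xy@.02 [-0.008 -0.059]
white [259 162   4   6  22] case xy@.02 [ 0.019 -0.062]
white [220 166  15  13 147] case xy@.02 [-0.038 -0.076]
white [205 175   3  14  40] case xy@.02 [-0.076 -0.091]
orange [196  73  25  15 139] case xy@.02 [-0.061  0.075]
orange [201 157  23  17  86] case xy@.02 [-0.061 -0.07 ]
59 ......WWWWWWW........................................
62 ......WW.............................................
65 .
[... 1661 characters left out ...]
.WW.
152 .......................WWWWWWWW..--WGG..WWWWWW.....W.
155 .......................--W-W-WW..-WWGG...............
158 .................o......W-W-WW-...--.GG..............
161 .................o........-----...---GG..............
164 .................o........WW-.-....WW-...............
167 .................oWW-WW...GGGGGG...WW--..............
170 ooooooooooooooooooWWWWW...GGGGGGG..--.--.............
173 ...............ooWWWWWW..GGGGGGGG..WWWWW.............
176 ........WW......WWWWWWW...GGGGGGG..-----.............
179 ........WW......-------.....GGG.....--.-.............
182 ........WW...........................................
185 ........-W...........................................
```

The map shows four separate pods inside the mouth: a white upside-down one, two on edge, and one flat with green and white caps. I'll check the bystanders against the first images and hand in.

```bash
python3 - <<'E'
from h import *
for n in('scene','side'):
    a=cv2.imread('pics/%s0.png'%n); f,T=grab(n); b=f['frame'][:,:,::-1]
    for k,(x,y,w,h) in ({'occluder':(285,215,55,40),'frame':(235,262,50,50),'lens':(300,163,18,16)} if n=='scene' else {'occluder':(264,165,46,40),'frame':(333,203,58,42)}).items():
        d=np.abs(a[y:y+h,x:x+w].astype(int)-b[y:y+h,x:x+w]).max(2); print(n,k,'changed px',int((d>45).sum()))
o=np.array([.494,.1116]);ex=np.array([.170,.985])
s=env.state(); print(s['time'],np.round(s['force'],1))
env.sign_off()
E
```

```text
scene occluder changed px 84
scene frame changed px 0
scene lens changed px 108
side occluder changed px 0
side frame changed px 0
26.6 [ 0.8  0.1 -1.2]
the job is handed in; nothing more can be done
```

The job is handed in at 26.6 s of the allowed 72 s. As far as my checks show, it was done in the order asked.

- **Lid:** I swung it to about 1.9 rad on the arc from the measured hinge and released it. It stayed open, leaning back, in every later view.
- **Tray:** I carried it by the bail to the ledge with its nose about 25 mm past the rim's outer edge and let go. Then I lifted the tail, laid the tray back on the same spot and released it. In the last view it lies flat and empty. While tilting, the tail bar did not turn fully in the grip, so the tray was partly carried, but it came back to within about 1 mm.
- **Contact-lens cases:** the final colour map of the store mouth shows four separate shapes inside: one upside down, two on edge and one flat. I read this from the mask printout, as my picture allowance was used up.
- **Bystanders:** the spectacle frame showed no changed pixels in either view, and the occluder none in the side view. In the scene view 84 pixels changed around the occluder and 108 around the trial lens. I put this down to shadows and the opened lid beside the lens, but did not confirm it. The trial lens was compared in that view only. The gripper never went near either.
- **Forces:** the readings after each move stayed under about 15 N, and the gripper was touching nothing at hand-in.

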